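# Fit and lock the teapot lid

### The job

Put the lid on the teapot and lock it: lower the lid's plug into the mouth, turn it under light pressure until its two lugs drop through the notches and the lid is fully home, then turn it on until the knob stands crosswise to the line from spout to handle, and let go. The clay is easily chipped, so never press hard; leave the teapot standing where it is and do not disturb the jar, the mug or the trimming tool.

Things in the scene. Friction and masses are not known exactly. Their poses are not given: they have to be found in the camera images.
- lid_knob (a point): Knob of the loose lid (pale unglazed stoneware, 94 mm across, 0.17 kg, standing upright on the table). Point on the lid's axis inside the knob, 10 mm below its top; z up, x along the knob's long side. The knob is an upright flat-sided block: 34 mm long (x), 18 mm thick (grip it across y), 32 mm tall above the lid's nearly flat top, which lies 21 mm below this point.
- lid: The same lid; origin on its axis at the underside of its plug, 49 mm below the knob point, same axes. Plug 66 mm across, tapering to 57 mm over the lowest 6 mm. Flange 94 mm across, its underside at 20 mm. Two lugs stick out of the plug towards +x and -x, ends 41 mm from the axis, 11 mm wide, from 7 to 12 mm up. Either lug fits either notch, so the lid also goes in half a turn round.
- pot: Loose teapot of the same clay, 0.9 kg, 108 mm tall, 144 mm across the belly; origin at the centre of its underside, z up, x towards the spout (tip 118 mm out, 106 mm high), -x towards the side handle (123 mm out, below the rim). It is locked when the lid's knob lies crosswise to this x axis, within 25 degrees. More than 40 N between lid and pot chips the clay; 3 to 8 N finds the notches.
- pot_mouth (a point): Centre of the pot's mouth at the top of the ledge that carries the flange, 102 mm above the pot's underside, 6 mm below the rim; axes as the pot. Opening in the ledge 70 mm across, ledge 6 mm thick, rim 102 mm across inside. The knob point is 42 mm above this point with the lugs standing on the ledge, 29 mm when home; the lid then turns freely either way, lugs under the ledge.
- notch_line (a point): A point on the ledge top 40 mm from the mouth's centre towards the spout (pot's x). Two notches 17 mm wide are cut through the ledge opposite each other, 8 mm outward from its opening. They were cut by eye: about here and about opposite, but up to 26 degrees (0.45 rad) round to either side, differently on each pot. This reading does not show the true angle: look or feel for it.
- jar: Bystander: stoneware jar with a dark shoulder, 82 mm across, 92 mm tall; origin at the centre of its underside.
- mug: Bystander: grey mug, 80 mm across, 85 mm tall, handle at its +y side; origin at the centre of its underside.
- trimmer: Bystander: loop trimming tool with a wooden handle, about 180 mm long, 12 mm thick, lying along its x; origin on the table under its middle.
Not all that is in view belongs to the job. Leave any pink or turquoise look-alike of the lid alone.

How it is judged:
By the outcome, as a careful person would: the job done as asked, in the order asked, and still so for the second after the job is handed in, with the robot touching nothing.
It also fails if it takes over 72 s, if anything falls off the work surface, if the arm or the gripper's body presses on something with over 40 N, if the wrist force passes 120 N, or if a joint passes its speed limit or range.

### The arm

A 6-joint arm with a two-finger parallel gripper is mounted at the origin on the work surface. World frame = base frame: x ahead of the robot, y to its left, z up, the work surface at z = 0. Lengths are in m, angles in rad, forces in N, time in s.
With the tool pointing down it reaches from about 0.3 to 0.775 m from the base axis. Payload 14.6 kg.
Tool frame: the origin (TCP) lies on the centre line of the jaws, within the pads' length; the fingertips stand 19 mm ahead of it and the grasp point (between the pads) is the TCP; z points along the fingers, y is the direction in which the jaws open and shut (so a half turn about z gives the same grasp; the last joint's range is limited). The gripper opens to 94 mm and grips with 3 to 60 N. Pads are 16 mm wide; open, the fingers measure 119 mm over their backs; the gripper's body (75 mm by 177 mm) begins 78 mm behind the grasp point.
Start: joints at [1.252, 0.3, 1.521, -0, 1.321, -0.067], TCP at [0.137, 0.533, 0.224] pointing down, gripper open.
Joint ranges: [-3.03, 3.03], [-0.79, 2.21], [0.23, 2.52], [-1.04, 4.18], [0, 3.07], [-2.55, 2.55]. Speed limits (rad/s): [2.22, 2.22, 2.57, 3.14, 3.14, 3.14].

### API

Orientations are given as [roll, pitch, yaw] about the fixed x, y, z axes, in that order (R = Rz(yaw) Ry(pitch) Rx(roll)).
In Python, from station import ctrl gives the robot as it stands. The module is installed in compiled form; this text tells all that it offers.
- The arm moves only by the shell command python3 -m creep 'ROWS' [FORCE]. ROWS is a JSON object of lists of equal length, an entry for each row: "translation": the shift along the world's x, y, z in mm, a list of three; "yaw": the turn about the world's z in rad; "gripper": the closure in counts, from 0 (fully open) to 255 (shut). A call has 1 to 5 rows; each row is the pose to reach, as a shift and turn from the pose measured when the call began; what a row does not reach only later rows make up. A row lasts 1/12 s, in which the tool goes at most 41.7 mm and 7.16 degrees, less where a joint would pass 70% of its speed; a pose out of reach is approached as far as the arm can. A call with a gripper value outside its range is refused whole. The fingers move at their own pace and stop on an object; FORCE is the grip in N (left out, the last holds). Time passes only in rows, so rows that repeat a pose let the fingers close. It gives the time, the measured TCP pose, the force and the opening at its end, in the units of the state.
- ctrl.get_obs(): the state, without advancing time (a new reading comes with each control period).
- ctrl.camera(name): name is "scene" or "side" or "wrist"; returns a dict with "pixels" (420x560x3 uint8, red, green, blue), "depth" (420x560 float32, m along the optical axis (not along the pixel's ray), 0 where there is no reading), "fx", "fy", "cx", "cy" (pixels), "R" (3x3) and "t" (3): a world point X has camera coordinates R X + t; the wrist camera has in their place "tool_from_camera" (4x4, takes a point from camera to tool coordinates, whose origin is the TCP and whose axes are the flange's). Camera axes: x right, y down, z forward; pixel columns grow to the right and rows downward; lengths in m; the calibration is good to about 2 mm. A picture is of the moment at which its call begins: read the wrist's pose just before it.
- ctrl.hand_in(): hands the job in, once; it reports no verdict.
The state is a dict: "time_s": time; "qpos": joint angles; "joint_vel": joint speeds; "tau": joint torques, N m; "ee_pos": TCP position; "eef_rot": TCP orientation; "force": force on the tool from outside, world axes, zero at the start; "moment": the same for the moment, N m; "grip_width": finger opening in m.
Only numpy, scipy, OpenCV 4.12 (cv2) and the standard library are available. Lean on these libraries where they do the work, as an engineer would, in place of code of your own. Each camera call takes 0.05 s, during which the arm holds its last target. There are 200 camera calls.

## Working session

There is one attempt and no reset: what is moved stays moved. The work goes in short steps, Python scripts to look and compute and a shell command to move; the robot and the scene stay as the last step left them, time stands still between calls to the robot, and variables do not carry over. Pictures are saved under pics/ and viewed, about 8 in all and at most 12, crops included, and the job is handed in when it is done.

```bash
mkdir -p pics; cat > h.py <<'E'
import numpy as np, cv2
from station import ctrl
from scipy.spatial.transform import Rotation as Ro
def shot(name,fn=None):
    o=ctrl.get_obs(); c=ctrl.camera(name)
    if name=="wrist":
        T=np.eye(4);T[:3,:3]=Ro.from_euler('xyz',o['eef_rot']).as_matrix();T[:3,3]=o['ee_pos']
        W=T@np.array(c['tool_from_camera']); 
    else:
        W=np.eye(4);R=np.array(c['R']);W[:3,:3]=R.T;W[:3,3]=-R.T@np.array(c['t'])
    c['W']=W
    if fn: cv2.imwrite(fn,c['pixels'][...,::-1])
    np.savez('/tmp/%s.npz'%name,**{k:np.array(v) for k,v in c.items()})
    return c
def load(name): return dict(np.load('/tmp/%s.npz'%name))
def cloud(c):
    d=c['depth'];v,u=np.indices(d.shape)
    P=np.stack([(u-c['cx'])/c['fx']*d,(v-c['cy'])/c['fy']*d,d],-1)
    return P@c['W'][:3,:3].T+c['W'][:3,3]
def ray(c,u,v,z):
    d=c['W'][:3,:3]@np.array([(u-c['cx'])/c['fx'],(v-c['cy'])/c['fy'],1]);o=c['W'][:3,3]
    return o+d*(z-o[2])/d[2]
E
python3 - <<'E'
from h import *
print(ctrl.get_obs())
a=shot('scene');b=shot('side');w=shot('wrist')
for n,c in (('scene',a),('side',b),('w',w)): print(n,c['W'].round(3).tolist(),c['fx'])
im=np.hstack([cv2.resize(x['pixels'],(400,300)) for x in (b,w)])
cv2.imwrite('pics/scene.png',a['pixels'][...,::-1]);cv2.imwrite('pics/sw.png',im[...,::-1])
E
```

```text
{'time_s': 0.0, 'qpos': array([ 1.25240890e+00,  3.00479241e-01,  1.52159625e+00, -4.57001905e-06,
        1.32072408e+00, -6.65650947e-02]), 'joint_vel': array([-3.64095650e-04, -1.15091473e-05,  1.17725273e-03, -1.94346177e-03,
       -3.88055377e-04, -2.22803472e-03]), 'tau': array([-1.27234311e-03, -5.31802154e+01, -3.52727008e+01,  7.08389143e-02,
        2.42983026e-02, -7.53732411e-05]), 'ee_pos': array([0.13694891, 0.53241557, 0.22387545]), 'eef_rot': array([-3.14038812e+00, -7.58622668e-05,  2.88977141e+00]), 'force': array([-0.44121508, -0.19819452,  0.87081263]), 'moment': array([ 0.05548198,  0.03473167, -0.01385253]), 'grip_width': 0.09429685843232022}
scene [[0.347, 0.743, -0.572, 1.1], [0.938, -0.281, 0.203, -0.246], [-0.01, -0.607, -0.795, 0.801], [0.0, 0.0, 0.0, 1.0]] 478.7079343652626
side [[0.998, -0.046, 0.046, 0.525], [-0.064, -0.69, 0.721, -0.698], [-0.001, -0.723, -0.691, 0.671], [0.0, 0.0, 0.0, 1.0]] 443.11491830506685
w [[0.249, 0.94, 0.235, 0.069], [0.969, -0.241, -0.062, 0.552], [-0.002, 0.243, -0.97, 0.384], [0.0, 0.0, 0.0, 1.0]] 309.08920582747254
```

View pics/scene.png

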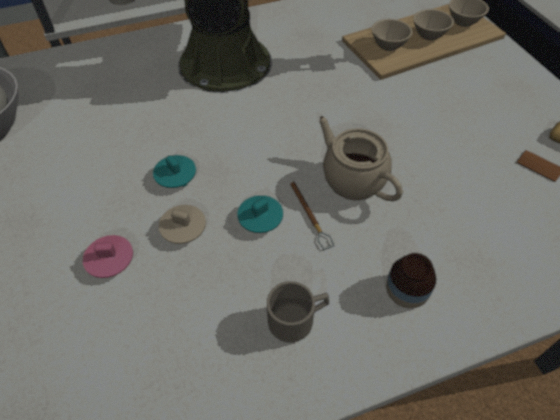

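View pics/sw.png

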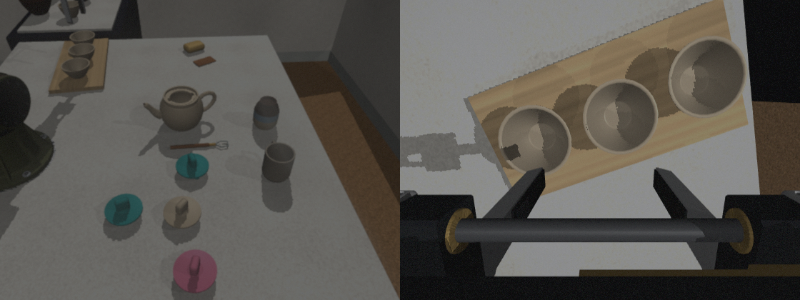

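Lid candidates in the scene view are pale (182,222), turquoise (174,170), turquoise (260,213) and pink (107,256). By the description, the pale one at (182,222) is the lid. The teapot is at (357,165), with its spout at (325,130) and its handle at (390,188).

```bash
python3 - <<'E'
from h import *
def top(P,box,z0,z1):
    m=np.zeros(P.shape[:2],bool);x0,y0,x1,y1=box;m[y0:y1,x0:x1]=1
    return m&(P[...,2]>z0)&(P[...,2]<z1)
for n,lb,pb in (('scene',(155,200,210,248),(310,105,415,205)),('side',(225,268,288,325),(195,112,310,190))):
    c=load(n);P=cloud(c)
    for z0,z1 in ((.02,.034),(.05,.075)):
        q=P[top(P,lb,z0,z1)];
        if len(q)<5: print('few');continue
        print(n,'lid',z0,len(q),q.mean(0).round(4),np.percentile(q[:,2],[5,50,95]).round(3))
        r=cv2.minAreaRect((q[:,:2]*1000).astype(np.float32));print(r); 
    m=top(P,pb,.100,.116);q=P[m];q=q[:,:2]*1000
    print('rim n',len(q)); e=cv2.fitEllipse(q.astype(np.float32));print(e)
    m=top(P,pb,.02,.125);q=P[m];print('pot ext',q.min(0),q.max(0))
    np.save('/tmp/pot_%s.npy'%n,q)
a=load('scene')['pixels'];b=load('side')['pixels']
f=lambda i,x0,y0,x1,y1:cv2.resize(i[y0:y1,x0:x1],(400,400),interpolation=2)
im=np.hstack([f(a,145,185,225,265),f(a,305,105,405,205)])
cv2.imwrite('pics/crop.png',cv2.convertScaleAbs(im[...,::-1],alpha=1.5))
E
```

```text
scene lid 0.02 1214 [ 0.5137 -0.2372  0.0276] [0.024 0.028 0.031]
((507.0514831542969, -236.28781127929688), (92.7249526977539, 94.2140121459961), 41.80363464355469)
scene lid 0.05 154 [ 0.5107 -0.2369  0.0579] [0.052 0.059 0.062]
((508.6726379394531, -236.82131958007812), (34.18396759033203, 17.534317016601562), 52.313072204589844)
rim n 1305
((509.2953796386719, 139.2202606201172), (91.88032531738281, 161.2029266357422), 108.22991943359375)
pot ext [0.3990754  0.07023434 0.02019816] [0.63145518 0.20637071 0.11212512]
side lid 0.02 1644 [ 0.5069 -0.2466  0.0256] [0.023 0.026 0.028]
((507.2638854980469, -240.70262145996094), (92.61767578125, 93.15673065185547), 1.053024172782898)
side lid 0.05 181 [ 0.5071 -0.2433  0.0567] [0.052 0.057 0.06 ]
((507.8586120605469, -241.631103515625), (33.568878173828125, 17.312257766723633), 48.67826843261719)
rim n 732
((502.86761474609375, 133.86138916015625), (95.78046417236328, 154.04249572753906), 108.30414581298828)
pot ext [0.39917474 0.06449406 0.02011083] [0.63030633 0.20999534 0.11011428]
```

View pics/crop.png

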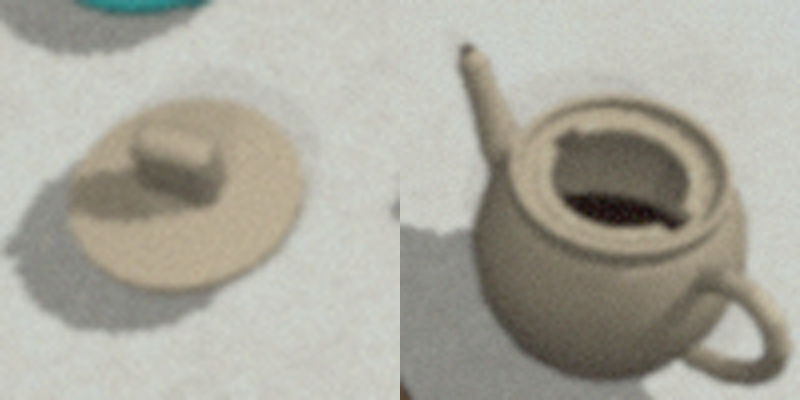

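```bash
python3 -m creep '{"translation":[[29,-27,0],[58,-54,5],[87,-82,10],[116,-109,15],[145,-136,20]],"yaw":[0,0,0,0,0],"gripper":[0,0,0,0,0]}' 20
python3 -m creep '{"translation":[[29,-27,0],[58,-54,0],[87,-82,0],[116,-109,0],[145,-136,0]],"yaw":[0,0,0,0,0],"gripper":[0,0,0,0,0]}'
python3 - <<'E'
from h import *
print(ctrl.get_obs()['ee_pos'])
for n in ('scene','side'):
    P=np.load('/tmp/pot_%s.npy'%n)*1000
    c=np.array([0,0.])
    # rim: circle fit by iterating on points near outer rim
    from scipy.optimize import least_squares
    q=P[(P[:,2]>104)]; 
    c=np.array([515,137.])
    for i in range(4):
        s=q[np.abs(np.hypot(*(q[:,:2]-c).T)-54)<8]
        r=least_squares(lambda p:np.hypot(s[:,0]-p[0],s[:,1]-p[1])-p[2],[*c,54],loss='soft_l1').x;c=r[:2]
    d=np.hypot(*(P[:,:2]-c).T); t=P[d>95]
    sp=t[t[:,0]<c[0]].mean(0);ha=t[t[:,0]>c[0]].mean(0)
    print(n,r,sp,ha,np.degrees(np.arctan2(*(sp[:2]-c)[::-1])),np.degrees(np.arctan2(*(sp-ha)[1::-1])),np.degrees(np.arctan2(*(c-ha[:2])[::-1])),'tips',d.max())
E
```

```text
time_s: 0.57
ee_pos: [0.2829, 0.3949, 0.2442]
eef_rot: [-3.141, -0.0, 2.89]
force: [0.5, 0.4, 0.5]
grip_width: 0.0936
time_s: 0.98
ee_pos: [0.4289, 0.2572, 0.2442]
eef_rot: [-3.141, -0.0, 2.89]
force: [0.7, 1.5, 0.6]
grip_width: 0.0937
[0.4289069  0.2572243  0.24418948]
scene [515.60984041 141.10659953  53.45270668] [415.63758732 107.78632484  96.2617431 ] [619.66269807 171.86781121  77.71573768] -161.56701625312576 -162.56321212771076 -163.5307068085297 tips 121.49311818373347
side [514.10697111 137.59372285  53.41205654] [414.59992932 101.78270332  90.00166609] [616.9793722  167.36100448  68.68456496] -160.20699371916305 -162.04578954566884 -163.86160786848274 tips 121.42721648272656
```

```bash
python3 -m creep '{"translation":[[30,-27,0],[59,-54,0],[88,-81,0],[117,-108,0],[144,-133,0]],"yaw":[0,0,0,0,0],"gripper":[0,0,0,0,0]}'
python3 -m creep '{"translation":[[0,0,0],[0,0,0]],"yaw":[0,0],"gripper":[0,0]}'
python3 - <<'E'
from h import *
c=shot('wrist')
P=c['W'];print(P.round(3).tolist())
# top-down rectified view of the ledge plane z=.102, 4 px/mm, centred (515,139)
K=np.array([[c['fx'],0,c['cx']],[0,c['fy'],c['cy']],[0,0,1]]);R=P[:3,:3].T;t=-R@P[:3,3]
z=.102; s=1/4000; 
A=np.array([[s,0,.515-300*s],[0,-s,.139+300*s],[0,0,z],[0,0,1]])
H=K@np.c_[R,t]@A
im=cv2.warpPerspective(c['pixels'],np.linalg.inv(H),(600,600))
cv2.imwrite('/tmp/top.png',im[...,::-1])
cv2.imwrite('pics/top.png',cv2.convertScaleAbs(np.hstack([cv2.resize(im,(400,400)),cv2.resize(c['pixels'],(400,300))[:,:].repeat(1,0) if 0 else cv2.copyMakeBorder(cv2.resize(c['pixels'],(400,300)),0,100,0,0,0)])[...,::-1],alpha=1.7))
E
```

```text
time_s: 1.4
ee_pos: [0.5742, 0.1223, 0.2439]
eef_rot: [-3.14, -0.0, 2.89]
force: [-0.1, -0.1, 0.9]
grip_width: 0.0943
time_s: 1.57
ee_pos: [0.5748, 0.1208, 0.2429]
eef_rot: [-3.14, -0.002, 2.887]
force: [-0.8, 0.9, -0.4]
grip_width: 0.094
[[0.251, 0.939, 0.233, 0.507], [0.968, -0.243, -0.063, 0.141], [-0.002, 0.241, -0.97, 0.403], [0.0, 0.0, 0.0, 1.0]]
```

View pics/top.png

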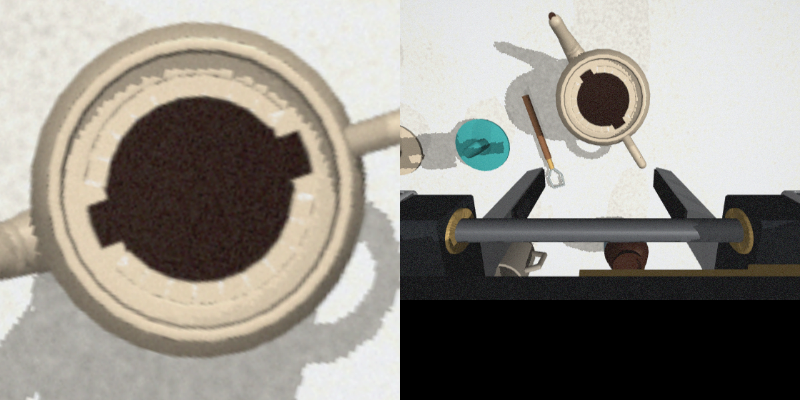

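The top-down crop shows the dark mouth centred near (200,190), with notches at (293,155) and (107,223). I'll measure these from the mask.

```bash
python3 - <<'E'
from h import *
im=cv2.imread('/tmp/top.png');g=cv2.GaussianBlur(im,(5,5),0)
m=(g.max(2)<60).astype(np.uint8)
n,l,s,ce=cv2.connectedComponentsWithStats(m);k=max(range(1,n),key=lambda i:s[i,4]*(np.hypot(*(ce[i]-300))<80))
m=(l==k);v,u=np.nonzero(m);x=515+(u-300)/4;y=139+(300-v)/4
k5=cv2.morphologyEx(m.astype(np.uint8),cv2.MORPH_OPEN,cv2.getStructuringElement(cv2.MORPH_ELLIPSE,(181,181)))
cn=max(cv2.findContours(k5,0,1)[0],key=cv2.contourArea);(cu,cv_),r=cv2.minEnclosingCircle(cn)
mm=cv2.moments(k5,True);cu,cv_=mm['m10']/mm['m00'],mm['m01']/mm['m00'];print('r',r/4,np.sqrt(mm['m00']/np.pi)/4)
cx,cy=515+(cu-300)/4,139+(300-cv_)/4;print('mouth',cx,cy)
d=np.hypot(x-cx,y-cy);f=d>38
a=np.degrees(np.arctan2(y-cy,x-cx))[f]
print('notch',np.mean(a[abs(a)<90]),np.mean(a[abs(a)>90]%360),d.max())
E
```

```text
r 35.2236442565918 34.47563074129717
mouth 514.780300113819 143.0958548138725
notch 19.673040351707176 199.96235398196 42.477212383373505
```

```bash
python3 -m creep '{"translation":[[-4,-40,0],[-8,-80,0],[-12,-120,0],[-16,-160,0],[-20,-200,0]],"yaw":[-0.12,-0.24,-0.36,-0.48,-0.6],"gripper":[0,0,0,0,0]}'
python3 -m creep '{"translation":[[-8,-32,-8],[-16,-64,-16],[-24,-96,-24],[-32,-128,-32],[-40,-160,-40]],"yaw":[-0.12,-0.24,-0.36,-0.48,-0.6],"gripper":[0,0,0,0,0]}'
```

```text
time_s: 2.03
ee_pos: [0.553, -0.078, 0.2437]
eef_rot: [-3.141, -0.001, 2.285]
force: [0.6, -1.0, -0.4]
grip_width: 0.0941
time_s: 2.45
ee_pos: [0.5125, -0.2378, 0.2038]
eef_rot: [-3.141, -0.001, 1.681]
force: [-0.1, 0.0, -0.2]
grip_width: 0.0936
```

```bash
python3 -m creep '{"translation":[[-1,0,0],[-2,-1,0],[-4,-1,0],[-4,-1,0],[-4,-1,0]],"yaw":[-0.12,-0.24,-0.36,-0.48,-0.6],"gripper":[0,0,0,0,0]}'
python3 -m creep '{"translation":[[0,0,0],[0,0,0],[0,0,0],[0,0,0]],"yaw":[-0.12,-0.21,-0.21,-0.21],"gripper":[0,0,0,0]}'
python3 - <<'E'
from h import *
c=shot('wrist','pics/w3.png')
P=cloud(c);q=(P[...,2]>.05)&(P[...,2]<.07)&(np.hypot(P[...,0]-.508,P[...,1]+.239)<.04)
k=P[q];print(len(k),k.mean(0),np.percentile(k[:,2],[5,50,95]));r=cv2.minAreaRect((k[:,:2]*1000).astype(np.float32));print(r)
q=(P[...,2]>.018)&(P[...,2]<.035)&(np.hypot(P[...,0]-.508,P[...,1]+.239)<.055)
print(cv2.minAreaRect((P[q][:,:2]*1000).astype(np.float32)))
E
```

```text
time_s: 2.87
ee_pos: [0.5085, -0.2372, 0.2041]
eef_rot: [-3.141, -0.001, 1.076]
force: [0.2, 0.8, -0.4]
grip_width: 0.0939
time_s: 3.2
ee_pos: [0.5085, -0.2361, 0.2043]
eef_rot: [-3.141, -0.002, 0.871]
force: [0.8, -0.1, -0.7]
grip_width: 0.0941
537 [ 0.50895382 -0.23485633  0.05771468] [0.05355877 0.05822896 0.05990642]
((508.59521484375, -235.4819793701172), (32.31954574584961, 17.743099212646484), 49.53101348876953)
((507.9693603515625, -235.47109985351562), (93.1827392578125, 92.66604614257812), 49.0984992980957)
```

View pics/w3.png

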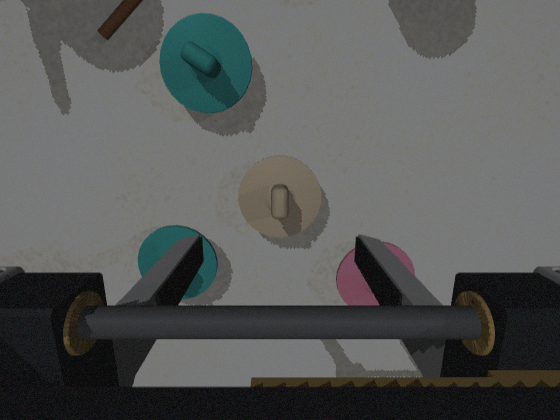

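The pale lid at (280,200) is centred between the fingers. The neighbouring lids (turquoise 178,262 and pink 375,275) are close, so I'll partly close the fingers before going down.

```bash
python3 -m creep '{"translation":[[0,0,-25],[0,0,-55],[0,0,-85],[0,0,-110],[0,0,-120]],"yaw":[0,0,0,0,0],"gripper":[92,92,92,92,92]}' 25
python3 -m creep '{"translation":[[0,0,-10],[0,0,-20],[0,0,-30],[0,0,-32],[0,0,-32]],"yaw":[0,0,0,0,0],"gripper":[92,92,92,92,92]}'
python3 -m creep '{"translation":[[0,0,0],[0,0,0],[0,0,0],[0,0,0],[0,0,0]],"yaw":[0,0,0,0,0],"gripper":[255,255,255,255,255]}' 25
```

```text
time_s: 3.67
ee_pos: [0.5072, -0.2352, 0.081]
eef_rot: [-3.137, -0.001, 0.874]
force: [-0.5, -0.6, -0.3]
grip_width: 0.0639
time_s: 4.08
ee_pos: [0.5073, -0.2352, 0.0489]
eef_rot: [-3.137, -0.001, 0.874]
force: [0.5, -0.8, -0.1]
grip_width: 0.0602
time_s: 4.5
ee_pos: [0.5074, -0.2353, 0.0492]
eef_rot: [-3.137, -0.001, 0.874]
force: [-0.2, 0.2, -0.7]
grip_width: 0.0298
```

```bash
python3 -m creep '{"translation":[[0,0,1],[0,0,1],[0,0,1],[0,0,1],[0,0,1]],"yaw":[0,0,0,0,0],"gripper":[255,255,255,255,255]}' 25
python3 -m creep '{"translation":[[0,0,20],[0,0,50],[0,0,85],[0,0,120],[0,0,150]],"yaw":[0,0,0,0,0],"gripper":[255,255,255,255,255]}'
python3 - <<'E'
from h import *
c=shot('wrist');s=shot('side')
cv2.imwrite('pics/w4.png',cv2.convertScaleAbs(np.hstack([cv2.resize(x['pixels'],(400,300)) for x in (s,c)])[...,::-1],alpha=1.5))
E
```

```text
time_s: 4.92
ee_pos: [0.5076, -0.2354, 0.0506]
eef_rot: [-3.138, -0.001, 0.874]
force: [-0.7, 0.1, 5.4]
grip_width: 0.018
time_s: 5.33
ee_pos: [0.5074, -0.2353, 0.2025]
eef_rot: [-3.138, -0.001, 0.874]
force: [-0.1, -0.7, -2.0]
grip_width: 0.0176
```

View pics/w4.png

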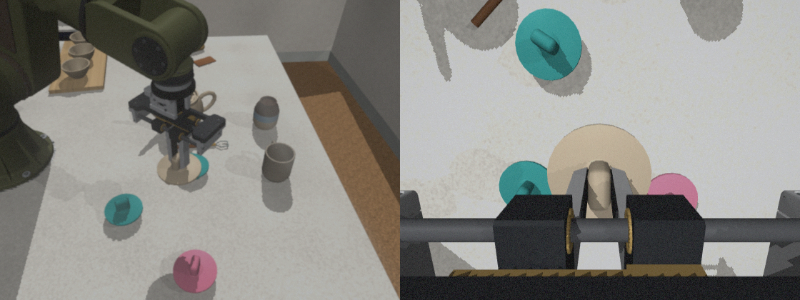

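The lid is held level between the fingers: wrist crop flange around (600,175), knob (598,185).

```bash
cat >> h.py <<'E'
def lidfit(c,o):
    from scipy.optimize import least_squares
    p=np.array(o['ee_pos']);zt=p[2]-.0226
    P=cloud(c);q=(abs(P[...,2]-zt)<.006)&(np.hypot(P[...,0]-p[0],P[...,1]-p[1])<.056)
    k=P[q];A=np.c_[k[:,:2]-p[:2],np.ones(len(k))];pl=np.linalg.lstsq(A,k[:,2],rcond=None)[0]
    cn=max(cv2.findContours(q.astype(np.uint8),0,1)[0],key=cv2.contourArea)[:,0]
    X=np.array([ray(c,u,v,zt-.002) for u,v in cn])[:,:2]-p[:2]
    s=X[np.hypot(*X.T)>.042]
    r=least_squares(lambda a:np.hypot(s[:,0]-a[0],s[:,1]-a[1])-.0468,[0,0],loss='soft_l1',f_scale=.001).x
    rr=np.hypot(*(s-r).T)
    print('lid-TCP mm',(r*1000).round(2),'n',len(s),'rad',np.median(rr)*1000,'tilt deg',np.degrees(pl[:2]).round(2),'top z rel',pl[2]-p[2]);return r
E
python3 - <<'E'
from h import *
c=load('wrist');o=ctrl.get_obs();r=lidfit(c,o)
print(Ro.from_euler('z',-o['eef_rot'][2]).apply([*r,0])*1000)
E
# raise and go to pot: target (515,142), yaw ~0.345-0.44
python3 -m creep '{"translation":[[0,37,8],[1,74,16],[1,111,24],[2,148,32],[2,185,40]],"yaw":[0,-0.1,-0.2,-0.3,-0.4],"gripper":[255,255,255,255,255]}'
python3 -m creep '{"translation":[[1,38,0],[2,76,0],[3,114,0],[4,152,0],[5,190,0]],"yaw":[-0.05,-0.1,-0.13,-0.13,-0.13],"gripper":[255,255,255,255,255]}'
python3 -m creep '{"translation":[[0,2,0],[0,2,0],[0,2,-10],[0,2,-20]],"yaw":[0,0,0,0],"gripper":[255,255,255,255]}'
python3 - <<'E'
from h import *
o=ctrl.get_obs();c=shot('wrist');r=lidfit(c,o)
s=shot('scene')
cv2.imwrite('pics/w5.png',cv2.convertScaleAbs(np.hstack([cv2.resize(x['pixels'],(400,300)) for x in (s,c)])[...,::-1],alpha=1.5))
E
```

```text
lid-TCP mm [-2.53 -0.34] n 508 rad 46.310942795820324 tilt deg [-0.18 -0.1 ] top z rel -0.02667547950095897
[-1.88620446  1.71996741  0.        ]
time_s: 5.85
ee_pos: [0.5103, -0.0494, 0.2443]
eef_rot: [3.139, -0.001, 0.469]
force: [1.8, 0.1, -1.2]
grip_width: 0.0177
time_s: 6.27
ee_pos: [0.5145, 0.1425, 0.2429]
eef_rot: [3.14, 0.001, 0.339]
force: [0.5, -0.8, -1.5]
grip_width: 0.018
time_s: 6.6
ee_pos: [0.5146, 0.1434, 0.2217]
eef_rot: [3.139, 0.002, 0.338]
force: [0.4, -0.7, -1.5]
grip_width: 0.0181
lid-TCP mm [-1.48  1.16] n 275 rad 46.40913857023671 tilt deg [-0.5  -0.44] top z rel -0.02420160410600397
```

View pics/w5.png

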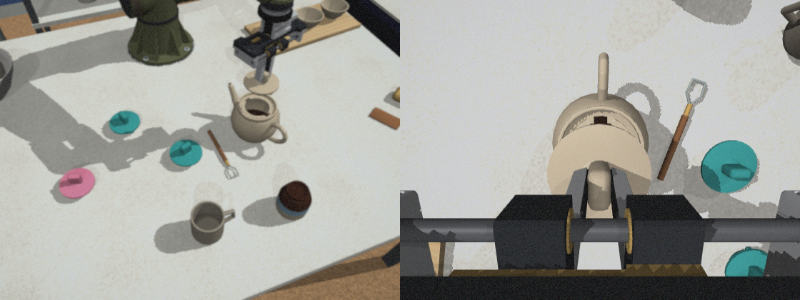

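```bash
python3 -m creep '{"translation":[[0,0,-15],[0,0,-35],[0,0,-50],[0,0,-55],[0,0,-55]],"yaw":[0,0,0,0,0],"gripper":[255,255,255,255,255]}'
cat >> h.py <<'E'
from scipy.optimize import least_squares
def circ(c,z0,z1,ctr,rad,tol,zp):
    # outer boundary points of the height band, cast on plane zp, circle of known radius
    P=cloud(c);q=(P[...,2]>z0)&(P[...,2]<z1)&(np.hypot(P[...,0]-ctr[0],P[...,1]-ctr[1])<rad+.02)
    pts=P[q][:,:2]; a=np.array(ctr,float)
    # per angular bin outermost points
    for i in range(5):
        v=pts-a;th=((np.arctan2(v[:,1],v[:,0])+np.pi)/(2*np.pi)*72).astype(int);d=np.hypot(*v.T)
        ok=abs(d-rad)<tol
        s=np.array([pts[ok&(th==t)][np.argsort(d[ok&(th==t)])[-3:]].mean(0) for t in range(72) if (ok&(th==t)).sum()>3])
        r=least_squares(lambda p:np.hypot(s[:,0]-p[0],s[:,1]-p[1])-p[2],[*a,rad],loss='soft_l1',f_scale=.001).x;a=r[:2]
    return r*1000,len(s)
E
python3 - <<'E'
from h import *
o=ctrl.get_obs();p=o['ee_pos'];print(p)
for n in ('scene','side','wrist'):
    c=shot(n)
    print(n,'lid',circ(c,p[2]-.036,p[2]-.02,p[:2],.047,.008,0),'rim',circ(c,.102,.113,(.515,.141),.0535,.007,0))
ims=[]
for n in ('side','wrist'): ims.append(cv2.resize(load(n)['pixels'],(400,300)))
cv2.imwrite('pics/w6.png',cv2.convertScaleAbs(np.hstack(ims)[...,::-1],alpha=1.5))
E
```

```text
time_s: 7.12
ee_pos: [0.5135, 0.1423, 0.1643]
eef_rot: [3.14, 0.007, 0.336]
force: [1.0, -0.2, -2.7]
grip_width: 0.0182
[0.51347835 0.14232253 0.1643015 ]
scene lid (array([511.97552383, 141.60935211,  45.17817106]), 56) rim (array([515.94580205, 141.0574105 ,  54.57640558]), 45)
side lid (array([511.12187769, 137.60960656,  44.77256775]), 37) rim (array([514.14994602, 137.03447407,  54.63085323]), 32)
wrist lid (array([514.47679748, 144.56403802,  45.40337242]), 56) rim (array([515.46329449, 143.20381742,  55.73064854]), 40)
```

View pics/w6.png

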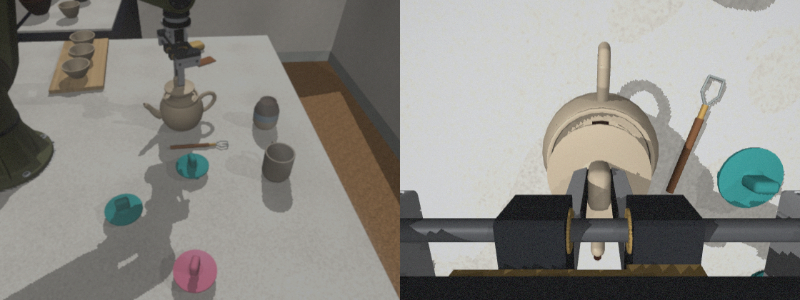

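The lid is about 3 mm short of the rim centre in x and 0.8 mm over in y. I'll correct that and turn about 14° off the notches, so the lugs land on the ledge before I feel for the drop.

```bash
python3 -m creep '{"translation":[[2,0,0],[2.7,-0.8,0],[2.7,-0.8,0],[2.7,-0.8,0]],"yaw":[-0.12,-0.24,-0.24,-0.24],"gripper":[255,255,255,255]}'
python3 -m creep '{"translation":[[0,0,-3],[0,0,-6],[0,0,-9],[0,0,-12],[0,0,-12]],"yaw":[0,0,0,0,0],"gripper":[255,255,255,255,255]}'
python3 - <<'E'
from h import *
o=ctrl.get_obs();p=o['ee_pos'];print(p)
for n in ('scene','side'):
    c=shot(n)
    print(n,'lid',circ(c,p[2]-.032,p[2]-.018,p[:2],.047,.006,0),'rim',circ(c,.102,.112,(.515,.139),.0535,.005,0))
E
```

```text
time_s: 7.6
ee_pos: [0.5173, 0.1421, 0.1672]
eef_rot: [3.14, 0.002, 0.1]
force: [0.3, 0.2, -0.6]
grip_width: 0.018
time_s: 8.02
ee_pos: [0.517, 0.1421, 0.1544]
eef_rot: [3.14, 0.004, 0.101]
force: [0.1, 0.1, -1.6]
grip_width: 0.0176
[0.51698401 0.14206032 0.15435255]
scene lid (array([514.92310578, 141.85028773,  45.61635892]), 45) rim (array([516.17805111, 140.74477256,  54.41071201]), 46)
side lid (array([514.52760917, 137.77347846,  45.0675305 ]), 28) rim (array([514.22666078, 136.77354876,  54.28106837]), 31)
```

```bash
python3 -m creep '{"translation":[[0.3,-1,-2],[0.3,-1,-4],[0.3,-1,-6],[0.3,-1,-6]],"yaw":[0,0,0,0],"gripper":[255,255,255,255]}'
python3 -m creep '{"translation":[[0,0,-1],[0,0,-2],[0,0,-2]],"yaw":[0,0,0],"gripper":[255,255,255]}'
```

```text
time_s: 8.45
ee_pos: [0.5174, 0.141, 0.1485]
eef_rot: [3.14, 0.003, 0.101]
force: [-0.1, -0.6, -1.1]
grip_width: 0.0174
time_s: 8.7
ee_pos: [0.5173, 0.1411, 0.1463]
eef_rot: [3.14, 0.004, 0.101]
force: [0.3, 0.4, -2.5]
grip_width: 0.0175
```

```bash
for i in 1; do python3 -m creep '{"translation":[[0,0,-1],[0,0,-1]],"yaw":[0,0],"gripper":[255,255]}'; done
python3 -m creep '{"translation":[[0,0,-0.7],[0,0,-0.7]],"yaw":[0,0],"gripper":[255,255]}'
```

```text
time_s: 8.87
ee_pos: [0.5174, 0.1411, 0.1453]
eef_rot: [3.14, 0.003, 0.101]
force: [-0.1, 0.1, -0.5]
grip_width: 0.0181
time_s: 9.03
ee_pos: [0.5175, 0.1411, 0.145]
eef_rot: [3.14, 0.003, 0.101]
force: [-1.7, -0.6, 4.1]
grip_width: 0.0177
```

Contact is at the expected height with about 5–6 N. Now I'll turn under that pressure.

```bash
python3 -m creep '{"translation":[[0,0,-0.4],[0,0,-0.4],[0,0,-0.4]],"yaw":[0.04,0.08,0.1],"gripper":[255,255,255]}'
python3 -m creep '{"translation":[[0,0,-0.5],[0,0,-0.5],[0,0,-0.5]],"yaw":[0.03,0.06,0.07],"gripper":[255,255,255]}'
```

```text
time_s: 9.28
ee_pos: [0.5178, 0.1409, 0.1449]
eef_rot: [3.139, 0.002, 0.203]
force: [-0.0, -2.8, 1.9]
grip_width: 0.0179
time_s: 9.53
ee_pos: [0.5177, 0.141, 0.1443]
eef_rot: [3.14, 0.002, 0.274]
force: [-0.5, 1.3, -1.6]
grip_width: 0.0176
```

```bash
python3 -m creep '{"translation":[[0,0,-0.4],[0,0,-0.7],[0,0,-0.9]],"yaw":[0.03,0.06,0.07],"gripper":[255,255,255]}'
python3 -m creep '{"translation":[[0,0,-1],[0,0,-1.5],[0,0,-1.5]],"yaw":[0,0,0],"gripper":[255,255,255]}'
```

```text
time_s: 9.78
ee_pos: [0.5175, 0.141, 0.1431]
eef_rot: [3.14, 0.003, 0.345]
force: [0.2, -0.4, -0.9]
grip_width: 0.0174
time_s: 10.03
ee_pos: [0.5174, 0.141, 0.1413]
eef_rot: [3.14, 0.003, 0.344]
force: [-0.1, -0.4, -0.8]
grip_width: 0.0177
```

The lugs are dropping through with no force. I'll carry on down to home, expected at TCP z of about 0.132.

```bash
python3 -m creep '{"translation":[[0,0,-1.5],[0,0,-3],[0,0,-4],[0,0,-4]],"yaw":[0,0,0,0],"gripper":[255,255,255,255]}'
python3 -m creep '{"translation":[[0,0,-1.5],[0,0,-3],[0,0,-4],[0,0,-4]],"yaw":[0,0,0,0],"gripper":[255,255,255,255]}'
```

```text
time_s: 10.37
ee_pos: [0.5173, 0.141, 0.137]
eef_rot: [3.14, 0.004, 0.344]
force: [0.2, 0.5, -1.3]
grip_width: 0.018
time_s: 10.7
ee_pos: [0.5172, 0.141, 0.1327]
eef_rot: [3.14, 0.004, 0.344]
force: [0.4, -0.8, -1.7]
grip_width: 0.0174
```

```bash
python3 -m creep '{"translation":[[0,0,-0.7],[0,0,-0.7]],"yaw":[0,0],"gripper":[255,255]}'
python3 -m creep '{"translation":[[0,0,-0.6],[0,0,-0.6]],"yaw":[0,0],"gripper":[255,255]}'
```

```text
time_s: 10.87
ee_pos: [0.5173, 0.141, 0.1322]
eef_rot: [3.14, 0.004, 0.344]
force: [-1.1, -0.2, 1.2]
grip_width: 0.0174
time_s: 11.03
ee_pos: [0.5174, 0.141, 0.132]
eef_rot: [3.14, 0.003, 0.344]
force: [-2.0, -0.8, 4.3]
grip_width: 0.0177
```

Home: the drop is 13 mm and the force is light. I'll ease the pressure and turn to about 1.885 rad.

```bash
python3 -m creep '{"translation":[[0,0,0.4],[0,0,0.4],[0,0,0.4],[0,0,0.4],[0,0,0.4]],"yaw":[0.05,0.12,0.2,0.28,0.36],"gripper":[255,255,255,255,255]}'
python3 -m creep '{"translation":[[0,0,0],[0,0,0],[0,0,0],[0,0,0],[0,0,0]],"yaw":[0.08,0.16,0.24,0.32,0.4],"gripper":[255,255,255,255,255]}'
```

```text
time_s: 11.45
ee_pos: [0.5174, 0.141, 0.1323]
eef_rot: [3.14, 0.003, 0.707]
force: [0.4, 1.5, -1.6]
grip_width: 0.0175
time_s: 11.87
ee_pos: [0.5173, 0.1411, 0.1322]
eef_rot: [3.14, 0.003, 1.111]
force: [-1.6, 0.9, -0.5]
grip_width: 0.0177
```

```bash
python3 -m creep '{"translation":[[0,0,0],[0,0,0],[0,0,0],[0,0,0],[0,0,0]],"yaw":[0.08,0.16,0.24,0.32,0.4],"gripper":[255,255,255,255,255]}'
python3 -m creep '{"translation":[[0,0,0],[0,0,0],[0,0,0],[0,0,0],[0,0,0]],"yaw":[0.08,0.16,0.24,0.32,0.37],"gripper":[255,255,255,255,255]}'
python3 - <<'E'
from h import *
for n in ('scene','side'):
    c=shot(n);P=cloud(c)*1000
    box={'scene':(310,105,415,205),'side':(195,112,310,190)}[n]
    m=np.zeros(P.shape[:2],bool);x0,y0,x1,y1=box;m[y0:y1,x0:x1]=1
    P=P[m&(P[...,2]>20)&(P[...,2]<125)];a=np.array([515,139])
    d=np.hypot(*(P[:,:2]-a).T);t=P[(d>95)&(d<124)];sp=t[t[:,0]<515].mean(0);ha=t[t[:,0]>515].mean(0)
    print(n,sp,ha,np.degrees(np.arctan2(*(sp-ha)[1::-1])),circ(c,.102,.112,(.515,.139),.0535,.005,0)[0])
E
```

```text
time_s: 12.28
ee_pos: [0.517, 0.1414, 0.1321]
eef_rot: [3.141, 0.003, 1.515]
force: [-3.3, 1.9, 2.3]
grip_width: 0.0175
time_s: 12.7
ee_pos: [0.5166, 0.1415, 0.1321]
eef_rot: [-3.141, 0.002, 1.889]
force: [-3.7, 0.0, 2.3]
grip_width: 0.0177
scene [415.03370491 107.60491421  96.78591978] [619.28205611 171.72089209  78.39474151] -162.57230883626013 [515.49774652 141.12170999  54.89813496]
side [415.36505469 102.01670341  88.8583026 ] [617.68756071 167.39069123  69.41784508] -162.09343570272875 [514.07019722 137.06333377  54.92172638]
```

The pot hasn't moved (axis −162.3°) and the knob stands at 108.2°, about 90° to it. Releasing now.

```bash
python3 -m creep '{"translation":[[0.5,0,0],[0.5,0,0],[0.5,0,0],[0.5,0,0],[0.5,0,0]],"yaw":[0,0,0,0,0],"gripper":[120,120,120,120,120]}'
python3 -m creep '{"translation":[[0,0,10],[0,0,30],[0,0,60],[0,0,95],[0,0,130]],"yaw":[0,0,0,0,0],"gripper":[120,120,120,120,120]}'
python3 -m creep '{"translation":[[20,-25,0],[40,-55,0],[60,-80,0],[80,-105,0],[80,-105,0]],"yaw":[0,0,0,0,0],"gripper":[120,120,120,120,120]}'
python3 - <<'E'
from h import *
c=shot('wrist');s=shot('scene')
P=cloud(s);q=(P[...,2]>.125)&(P[...,2]<.15)&(np.hypot(P[...,0]-.515,P[...,1]-.14)<.04)
k=P[q];print(len(k),np.percentile(k[:,2],[5,50,95]),cv2.minAreaRect((k[:,:2]*1000).astype(np.float32)))
f=s['pixels'][90:330,60:460]
cv2.imwrite('pics/w7.png',cv2.convertScaleAbs(np.hstack([cv2.resize(f,(400,300)),cv2.resize(c['pixels'],(400,300))])[...,::-1],alpha=1.5))
E
```

```text
time_s: 13.22
ee_pos: [0.5172, 0.1415, 0.1321]
eef_rot: [-3.141, 0.002, 1.885]
force: [-0.1, 0.5, 0.0]
grip_width: 0.0471
time_s: 13.63
ee_pos: [0.5169, 0.1413, 0.2643]
eef_rot: [-3.141, 0.002, 1.885]
force: [0.4, 0.3, -0.4]
grip_width: 0.0501
time_s: 14.05
ee_pos: [0.5988, 0.0323, 0.2644]
eef_rot: [-3.142, 0.003, 1.881]
force: [-0.7, 0.1, -0.7]
grip_width: 0.05
162 [0.12732746 0.13969401 0.14340192] ((517.3695678710938, 140.93907165527344), (18.16801643371582, 33.66069030761719), 20.632755279541016)
```

View pics/w7.png

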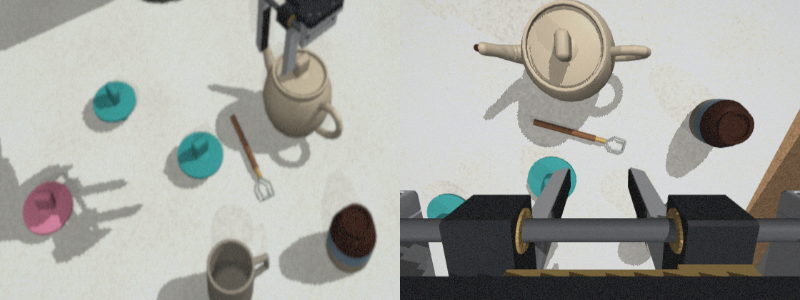

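The wrist view shows the lid seated inside the rim, with the knob at (562,45) crosswise to spout (480,47) and handle (645,50). The knob top measures about 0.14 m, against 0.141 m expected when home.

```bash
python3 -c "
from station import ctrl
print(ctrl.hand_in())"
```

```text
the job is handed in; nothing more can be done
None
```

The lid is on the teapot and locked, and I've handed the job in at about 14 s of robot time.

- **Fit:** I gripped the pale lid by its knob and rested the lugs on the ledge about 14° short of the notches. Turning it under roughly 5 N, I felt the lugs drop near 16–20°, which matches the camera's notch angle of 19.8°.
- **Seating:** the lid went down 13 mm to home, as expected. The highest force I read there was about 4 N, or roughly 6 N allowing for the lid's weight.
- **Lock:** I turned the knob to 108°. The line from spout to handle lies at −162°, so the knob stood at about 90° to it when I let go. After release I measured it at about 111°, still well within the 25° allowed.
- **Last checks:** the knob top measured about 0.14 m, against 0.141 m when home. Before release, the pot's position and angle were unchanged within the measurement error. The jar, mug and trimming tool appeared undisturbed in the last picture; I did not measure them. The gripper was clear of everything.
- **Disagreement:** the cameras disagreed with each other by 2–6 mm in absolute position. I centred the lid on the rim using the offset between the two within each view, which agreed better.

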